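# Wipe the stone chips off the specimen board and lean the scraper to rest

## Task

Pick up the scraper block and use it to wipe all four stone chips off the specimen board into the waste tray at its end, without touching the chips with the gripper or the arm. Then put the scraper away: standing on its black rubber edge on the bench and leaning, clearly tilted, with its broad face against a long side of the low wooden tube block. Leave the other things on the bench where they are.

Things in the scene. Friction and masses are not known exactly. Their poses are not given: they have to be found in the camera images.
- board: fixed wooden specimen board, 186 mm (its x) by 220 mm (its y), chips lie on its upper face 35 mm above the bench. Dark lips 8 mm wide, standing 10 mm above that face, run along its two x edges, leaving a channel 170 mm wide; both y ends are open and flush. Origin: centre of its underside, on the bench, z up.
- tray: fixed bare-metal open waste tray, 200 mm (its x) by 100 mm (its y), walls 4 mm thick and 25 mm high, floor 4 mm. It stands 3 mm off one open y end of the board (either end; its x is parallel to the board's x), so its rim is 10 mm below the board's face. Origin: centre of its underside, on the bench.
- scraper: loose scraper block: a flat wooden slab 20 mm thick (its x), 130 mm long (its y), 120 mm high (its z), its lowest 25 mm a heavy black rubber edge of the same thickness; 0.3 kg or so, centre of mass about 46 mm up. Starts standing upright on the rubber edge on the bench. Grip it across its 20 mm thickness, high up. Origin: centre of its underside (rubber side). Both broad faces are alike.
- rack: fixed low pale wooden tube block with dark holes in its top, 60 mm (its x) by 140 mm (its y) by 60 mm high; its long sides are the faces at x = -30 mm and +30 mm, the -x one turned to the robot. The scraper is to lean over its top edge. Origin: centre of its underside, on the bench.
- chip1: dark grey stone chip, about 50 x 32 x 13 mm, about 40 g, lying on the board at the start. Origin: centre of its underside.
- chip2: dark grey stone chip, about 47 x 37 x 12 mm, about 40 g, lying on the board at the start. Origin: centre of its underside.
- chip3: dark grey stone chip, about 52 x 37 x 14 mm, about 40 g, lying on the board at the start. Origin: centre of its underside.
- chip4: dark grey stone chip, about 50 x 33 x 12 mm, about 40 g, lying on the board at the start. Origin: centre of its underside.
- dishes: bystander: loose stack of closed glass dishes, 84 mm across, 42 mm high, at the board's other open end, 11 mm off it. Origin: centre of its underside.
- bowl: bystander: small loose black bowl, 76 mm across, 30 mm high. Origin: centre of its underside.
- cap: bystander: loose black lens cap, 60 mm across, 13 mm high. Origin: centre of its underside.
- beaker: bystander: loose glass beaker, 70 mm across, 90 mm high. Origin: centre of its underside.
- soap: bystander: loose bottle, 64 mm across, 150 mm high. Origin: centre of its underside.
- specimen: bystander: loose lump of stone, 75 x 57 x 52 mm. Origin: centre of its underside.

How it is judged:
By the outcome, as a careful person would: the job done as asked, in the order asked, and still so for the second after the job is handed in, with the robot touching nothing.
It also fails if it takes over 58 s, if anything falls off the work surface, if the arm or the gripper's body presses on something with over 40 N, if the wrist force passes 120 N, or if a joint passes its speed limit or range.

## Robot

A 6-joint arm with a two-finger parallel gripper is mounted at the origin on the work surface. World frame = base frame: x ahead of the robot, y to its left, z up, the work surface at z = 0. Lengths are in m, angles in rad, forces in N, time in s.
With the tool pointing down it reaches from about 0.325 to 0.75 m from the base axis. Payload 7.6 kg.
Tool frame: the origin (TCP) lies midway between the tips of the shut fingers; the grasp point (between the pads) lies 19 mm behind it; z points along the fingers, y is the line along which they close (so a half turn about z gives the same grasp; the last joint's range is limited). The gripper opens to 85 mm and grips with 20 to 120 N. Pads are 22 mm wide; open, the fingers measure 114 mm over their backs; the gripper's body (76 mm by 85 mm) begins 54 mm behind the grasp point. The pads swing forward as they close: fully open they stand 13 mm farther back than shut.
Start: joints at [1.257, 0.052, 1.401, -0, 1.689, -0.07], TCP at [0.127, 0.509, 0.231] pointing down, gripper open.
Joint ranges: [-2.9, 2.9], [-0.91, 2.17], [0.12, 2.37], [-1.06, 4.2], [0.26, 2.73], [-2.93, 2.93]. Speed limits (rad/s): [2.57, 2.57, 3.01, 3.14, 3.14, 3.14].

## Interface

Orientations are given as a unit quaternion [x, y, z, w].
In Python, from rig import manip, viewer gives the robot as it stands.
- The arm moves only by the tool play_rows, never from a script. Its arguments are lists of equal length, an entry for each row: "dr": the turn, a rotation vector about the tool's x, y, z in degrees, a list of three; "xyz": the shift along the tool's x, y, z in cm, a list of three; "grip": the closure in counts, from 0 (fully open) to 255 (shut). In form: {"dr": [[rx, ry, rz], ...], "xyz": [[dx, dy, dz], ...], "grip": [grip, ...]}. A call has 1 to 8 rows; each row is the pose to reach, as a shift and turn from the pose commanded when the call began, along the tool's axes at that moment; what a row does not reach only later rows make up. A row lasts 1/8 s, in which the tool goes at most 62.5 mm and 10.7 degrees, less where a joint would pass 70% of its speed; a pose out of reach is approached as far as the arm can. A call with a gripper value outside its range is refused whole. The fingers move at their own pace and stop on an object; "squeeze" is the grip in N (left out, the last holds). Time passes only in rows, so rows that repeat a pose let the fingers close. It gives the time, the measured TCP pose, the force, the opening and the grip force at its end, in the units of the state.
- manip.observe(): the state, without advancing time (a new reading comes with each control period).
- viewer.grab_frame(name): name is "scene" or "top"; returns (picture, depth): 384x512x3 uint8, red, green, blue; 384x512 float32, m along the optical axis (not along the pixel's ray), 0 where there is no reading.
- viewer.calibration(name): a dict with "fx", "fy", "cx", "cy" (pixels), "world_from_camera" (4x4, takes a point from camera to world coordinates). Camera axes: x right, y up, looking along -z (the intrinsics and any distortion apply to the point x, -y, -z); pixel columns grow to the right and rows downward; lengths in m; the calibration is good to about 2 mm. A picture is of the moment at which its call begins. calibration takes no time and is no camera call.
- manip.hand_in(): hands the job in; it is judged then, once.
Trained networks look in the newest picture that a camera, given by its name, has taken for a name from the list of things; names that differ only in an ending like _2 or _b are one class to them, and where a whole thing is asked for, a point or a joint stands for the part that bears it (a point fixed in the world has none). Each returns a list of dicts, best first, with "score" (0 to 1); they miss things now and then, are a little off and sometimes report something else, mostly with a low value. They report only what shows in the picture. A call takes as long as a camera call.
- viewer.look_for(label, camera): "location" ([x, y, z] in m, in world coordinates, good to about 4 mm: the middle of the surface that is visible of it).
The state is a dict: "clock": time; "joint_pos": joint angles; "joint_vel": joint speeds; "joint_efforts": joint torques, N m; "eef_pos": TCP position; "orientation": TCP orientation; "force": force on the tool from outside, world axes, zero at the start; "ft_torque": the same for the moment, N m; "grip_width": finger opening in m; "grasp_force": force on a finger pad.
Only numpy, scipy, OpenCV 4.12 (cv2) and the standard library are available. Lean on these libraries where they do the work, as an engineer would, in place of code of your own. Each camera call takes 0.05 s, during which the arm holds its last target. There are 200 camera calls.

## Working session

There is one attempt and no reset: what is moved stays moved. The work goes in short steps, Python scripts to look and compute and a tool call to move; the robot and the scene stay as the last step left them, time stands still between calls to the robot, and variables do not carry over. Pictures are saved under pics/ and viewed, at most 10 in all, crops included, and the job is handed in when it is done.

Besides the shell and the picture viewer there is one more tool, called in YAML: its name, and indented under it one key for each argument. play_rows: Moves the arm, as the interface text tells. Its arguments: {"type":"object","properties":{"dr":{"type":"array","items":{"type":"array","items":{"type":"number"}}},"xyz":{"type":"array","items":{"type":"array","items":{"type":"number"}}},"grip":{"type":"array","items":{"type":"number"}},"squeeze":{"type":"number"}},"required":["dr","xyz","grip"]}

```bash
mkdir -p pics; ls; cat > h.py <<'E'
import numpy as np, cv2
from rig import manip, viewer
def cloud(name,d):
    c=viewer.calibration(name);v,u=np.mgrid[0:384,0:512]
    P=np.stack([(u-c['cx'])/c['fx']*d,-(v-c['cy'])/c['fy']*d,-d,np.ones_like(d)],-1)
    return (P@np.array(c['world_from_camera']).T)[...,:3]
E
python3 - <<'E'
from h import *
print({k:v for k,v in viewer.calibration('top').items()})
ims=[]
for n in ('top','scene'):
    im,d=viewer.grab_frame(n);np.savez(n+'0.npz',im=im,d=d);ims.append(im)
    cv2.imwrite(f'pics/{n}0.png',cv2.resize(im[...,::-1],(800,600)))
    for l in ['board','tray','scraper','rack','chip1','dishes','bowl','cap','beaker','soap','specimen']:
        print(n,l,[(np.round(r['location'],3).tolist(),round(r['score'],2)) for r in viewer.look_for(l,n)][:5])
s=manip.observe();print(s['clock'],s['eef_pos'],s['orientation'],s['grip_width'])
E
```

```text
pics
{'fx': 402.83683397327366, 'fy': 402.83683397327366, 'cx': 256.0009467573694, 'cy': 194.58863820206574, 'world_from_camera': array([[-0.01577445,  0.98607855, -0.16553023,  0.44618121],
       [-0.99986787, -0.01490671,  0.00648323,  0.01765848],
       [ 0.00392546,  0.16561062,  0.98618341,  0.96729702],
       [ 0.        ,  0.        ,  0.        ,  1.        ]])}
top board [([0.575, -0.022, 0.036], 0.66)]
top tray [([0.584, -0.188, 0.003], 0.88)]
top scraper [([0.505, -0.347, 0.118], 0.62)]
top rack [([0.496, 0.352, 0.057], 0.79)]
top chip1 [([0.536, -0.064, 0.048], 0.75), ([0.629, -0.049, 0.05], 0.66)]
top dishes [([0.573, 0.141, 0.041], 0.81)]
top bowl [([0.382, 0.059, 0.016], 0.73)]
top cap [([0.39, -0.098, 0.011], 0.96)]
top beaker [([0.8, 0.112, 0.056], 0.73)]
top soap [([0.688, -0.318, 0.099], 0.96)]
top specimen [([0.689, 0.387, 0.039], 0.82)]
scene board [([0.593, 0.006, 0.033], 0.64)]
scene tray [([0.586, -0.203, 0.003], 0.74)]
scene scraper [([0.51, -0.347, 0.068], 0.84)]
scene rack [([0.515, 0.372, 0.058], 0.57)]
scene chip1 [([0.625, 0.032, 0.041], 0.82), ([0.55, 0.022, 0.045], 0.73)]
scene dishes [([0.584, 0.154, 0.04], 0.74)]
scene bowl [([0.372, 0.053, 0.02], 0.64)]
scene cap [([0.391, -0.091, 0.011], 0.77)]
scene beaker [([0.784, 0.117, 0.06], 0.96)]
scene soap [([0.707, -0.302, 0.073], 0.6), ([0.39, -0.092, 0.012], 0.53)]
scene specimen [([0.706, 0.407, 0.037], 0.72), ([0.638, -0.048, 0.045], 0.31)]
1.2 [0.12670948 0.50948765 0.2313033 ] [1.21588211e-01 9.92580630e-01 1.89520431e-05 3.37825522e-06] 0.08556658218050048
```

View pics/top0.png

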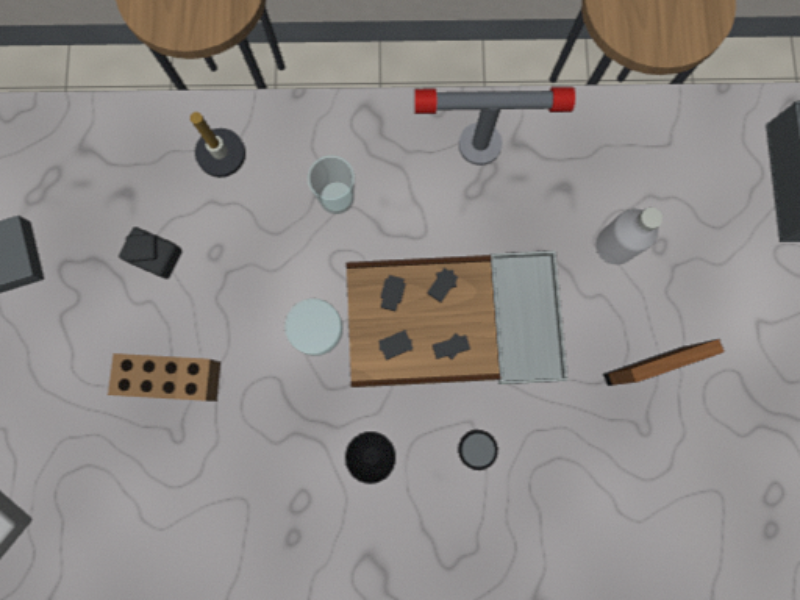

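View pics/scene0.png

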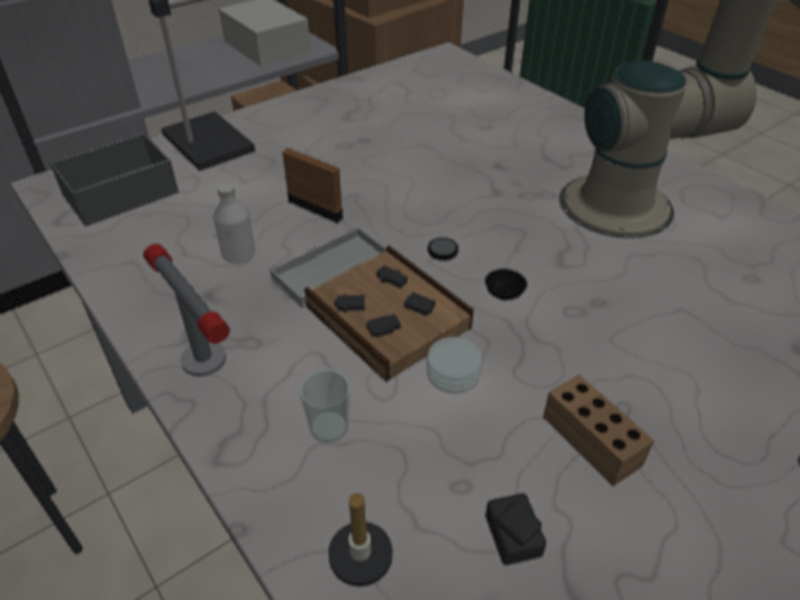

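The top view shows the board in the middle (px 345–500, 255–385), with the tray to its right at the -y end and the dishes to its left. The scraper stands at the right (605–722, 340–385) and the rack at the left (108–218, 353–400). Next I'll fit poses from depth.

```bash
python3 - <<'E'
from h import *
C={n:cloud(n,np.load(n+'0.npz')['d'].astype(float)) for n in('top','scene')}
im=np.load('top0.npz')['im']
def fit(name,n,cx,cy,r,z0,z1):
    P=C[n].reshape(-1,3);m=(np.hypot(P[:,0]-cx,P[:,1]-cy)<r)&(P[:,2]>z0)&(P[:,2]<z1);Q=P[m]
    if len(Q)<10: print(name,n,len(Q));return
    (c,s,a)=cv2.minAreaRect(Q[:,:2].astype(np.float32));print(name,n,len(Q),np.round(c,4),np.round(s,4),round(a,2),'z',np.round(np.percentile(Q[:,2],[5,50,95]),4))
for n in C:
    fit('scraper top',n,.505,-.347,.09,.112,.13)
    fit('scraper all',n,.505,-.347,.1,.02,.13)
    fit('rack top',n,.5,.36,.1,.052,.068)
    fit('board',n,.58,-.02,.16,.028,.056)
    fit('lips',n,.58,-.02,.16,.041,.052)
    fit('tray rim',n,.584,-.19,.125,.018,.028)
    for k,(x,y) in {'dishes':(.578,.147),'bowl':(.377,.056),'cap':(.39,-.095),'soap':(.7,-.31)}.items(): fit(k,n,x,y,.06,.008,.16)
P=C['top']
hsv=cv2.cvtColor(im,cv2.COLOR_RGB2HSV)
m=((P[...,0]>.5)&(P[...,0]<.66)&(P[...,1]>-.12)&(P[...,1]<.08)&(P[...,2]>.041)).astype(np.uint8)
k,l,st,c=cv2.connectedComponentsWithStats(m)
for i in range(1,k):
    if st[i,4]>20:
        q=P[l==i];print('chip',q.mean(0).round(3),q.min(0).round(3),q.max(0).round(3))
E
```

```text
scraper top top 596 [ 0.5066 -0.3611] [0.0203 0.13  ] 17.56 z [0.1163 0.1192 0.1216]
scraper all top 848 [ 0.5066 -0.361 ] [0.0204 0.1302] 17.49 z [0.0374 0.1184 0.1214]
rack top top 1704 [0.4992 0.3589] [0.1417 0.06  ] 85.84 z [0.0562 0.059  0.0617]
board top 7941 [0.5779 0.0016] [0.1865 0.2762] 2.09 z [0.0319 0.0351 0.0474]
lips top 1898 [0.5777 0.0049] [0.1865 0.2696] 2.14 z [0.0417 0.0454 0.0493]
tray rim top 502 [ 0.5847 -0.1836] [0.2008 0.1009] 1.99 z [0.019  0.0237 0.0266]
dishes top 1066 [0.572 0.141] [0.0841 0.083 ] 61.59 z [0.0336 0.0408 0.0437]
bowl top 689 [0.3793 0.0582] [0.0727 0.0732] 88.87 z [0.0089 0.0187 0.0302]
cap top 517 [ 0.3866 -0.1012] [0.0564 0.0568] 88.37 z [0.0089 0.0117 0.0145]
soap top 1047 [ 0.695  -0.3269] [0.0638 0.0569] 39.72 z [0.0207 0.0989 0.1502]
scraper top scene 218 [ 0.5069 -0.3584] [0.0248 0.1304] 17.64 z [0.1125 0.1189 0.1213]
scraper all scene 1095 [ 0.5074 -0.3575] [0.0263 0.1332] 17.05 z [0.0262 0.0789 0.1198]
rack top scene 1631 [0.4982 0.3612] [0.1422 0.064 ] 85.82 z [0.0556 0.0593 0.0616]
board scene 4735 [0.577  0.0052] [0.1902 0.2687] 2.12 z [0.0321 0.0355 0.0475]
lips scene 1298 [0.5764 0.0057] [0.1902 0.2678] 2.52 z [0.0414 0.0451 0.049 ]
tray rim scene 263 [ 0.5848 -0.1712] [0.2023 0.1254] 3.76 z [0.0186 0.0225 0.0264]
dishes scene 1100 [0.5744 0.1375] [0.083  0.0997] 4.35 z [0.012  0.0401 0.0432]
bowl scene 375 [0.3799 0.0598] [0.0741 0.0732] 17.04 z [0.0093 0.021  0.0298]
cap scene 206 [ 0.3875 -0.0977] [0.0621 0.0555] 18.57 z [0.0088 0.0115 0.0145]
soap scene 920 [ 0.7027 -0.3179] [0.0481 0.0636] 64.67 z [0.0162 0.0813 0.1482]
chip [ 0.631 -0.053  0.046] [ 0.606 -0.075  0.041] [ 0.655 -0.031  0.052]
chip [0.619 0.022 0.047] [0.593 0.004 0.041] [0.645 0.04  0.051]
chip [0.542 0.019 0.046] [ 0.521 -0.006  0.041] [0.562 0.045 0.05 ]
chip [ 0.537 -0.063  0.048] [ 0.52  -0.091  0.041] [ 0.557 -0.035  0.053]
```

```bash
cat >> h.py <<'E'
from scipy.spatial.transform import Rotation as R
def down(az,tilt=0,taz=0):
    """tool y at azimuth az (deg), pointing down; then tilted so tool z leans toward azimuth taz by tilt deg"""
    a=np.radians(az);y=np.array([np.cos(a),np.sin(a),0]);z=np.array([0,0,-1.])
    r=R.from_matrix(np.stack([np.cross(y,z),y,z],1))
    t=np.radians(taz);ax=np.cross(z,[np.cos(t),np.sin(t),0])
    return R.from_rotvec(ax*np.radians(tilt))*r
def rel(p0,q0,p,r):
    r0=R.from_quat(q0) if not isinstance(q0,R) else q0
    print('dr',(r0.inv()*r).as_rotvec(degrees=True).round(1).tolist(),'xyz',(r0.inv().apply(np.array(p)-p0)*100).round(2).tolist())
def go(*poses):
    s=manip.observe();print(round(s['clock'],2),'j',np.round(s['joint_pos'],2),'F',np.round(s['force'],1),'w',round(s['grip_width'],4))
    for p,r in poses: rel(s['eef_pos'],s['orientation'],p,r)
E
python3 - <<'E'
from h import *
go(([.40,.25,.25],down(50)),([.47,-.1,.25],down(17.5)),([.5066,-.361,.22],down(17.5)))
E
```

```text
1.2 j [ 1.26  0.05  1.4   0.    1.69 -0.07] F [-0.1  0.9 -0. ] w 0.0856
dr [0.0, -0.0, 26.0] xyz [-32.78, -18.58, -1.87]
dr [0.0, -0.0, 58.5] xyz [-48.03, -50.86, -1.87]
dr [0.0, -0.0, 58.5] xyz [-57.88, -75.31, 1.13]
```

play_rows:
  dr:
    - [0,0,8]
    - [0,0,16]
    - [0,0,26]
    - [0,0,26]
    - [0,0,26]
    - [0,0,26]
    - [0,0,26]
    - [0,0,26]
  xyz:
    - [-5,-3,-0.5]
    - [-11,-6,-1]
    - [-16.5,-9,-1.5]
    - [-22,-12.5,-1.9]
    - [-27,-15.5,-1.9]
    - [-32.8,-18.6,-1.9]
    - [-35.5,-24,-1.9]
    - [-38,-30,-1.9]
  grip: [0,0,0,0,0,0,0,0]
  squeeze: 60

```text
clock: 2.2
eef_pos: [0.4226, 0.1307, 0.2501]
orientation: [0.342, 0.94, -0.0, -0.0]
force: [0.8, 0.3, 0.1]
grip_width: 0.0853
grasp_force: 0.0
```

```bash
python3 - <<'E'
from h import *
go(([.47,-.1,.25],down(17.5)),([.5066,-.361,.20],down(17.5)))
E
```

```text
2.2 j [ 0.22 -0.19  1.59 -0.    1.74 -0.66] F [0.8 0.3 0.1] w 0.0853
dr [-0.0, -0.0, 32.5] xyz [-18.46, -14.63, 0.01]
dr [-0.0, -0.0, 32.5] xyz [-38.03, -32.28, 5.01]
```

play_rows:
  dr:
    - [0,0,5]
    - [0,0,11]
    - [0,0,17]
    - [0,0,23]
    - [0,0,28]
    - [0,0,32.5]
    - [0,0,32.5]
    - [0,0,32.5]
  xyz:
    - [-4.5,-3.5,0]
    - [-9,-7,0]
    - [-14,-11,0]
    - [-18.5,-15,0]
    - [-23,-19,0]
    - [-28,-23.3,0]
    - [-33,-28,0]
    - [-38,-32.3,1]
  grip: [0,0,0,0,0,0,0,0]

```text
clock: 3.2
eef_pos: [0.5039, -0.3479, 0.2429]
orientation: [0.591, 0.807, 0.0, 0.001]
force: [0.7, 1.2, 0.8]
grip_width: 0.0854
grasp_force: 0.0
```

```bash
python3 - <<'E'
from h import *
go(([.5066,-.361,.12],down(17.5)),([.5066,-.361,.086],down(17.5)))
E
```

```text
3.2 j [-0.66  0.3   1.1   0.    1.74 -0.97] F [0.7 1.2 0.8] w 0.0854
dr [0.1, 0.1, 0.0] xyz [-1.32, -0.15, 12.29]
dr [0.1, 0.1, 0.0] xyz [-1.31, -0.16, 15.69]
```

play_rows:
  dr:
    - [0,0,0]
    - [0,0,0]
    - [0,0,0]
    - [0,0,0]
  xyz:
    - [0,0,3]
    - [0,0,6]
    - [0,0,8]
    - [0,0,8]
  grip: [0,0,0,0]

```text
clock: 3.7
eef_pos: [0.503, -0.345, 0.16]
orientation: [0.591, 0.807, 0.0, -0.002]
force: [0.5, 0.1, 0.9]
grip_width: 0.0855
grasp_force: 0.0
```

```bash
python3 - <<'E'
from h import *
go(([.5066,-.361,.12],down(17.5)),([.5066,-.361,.086],down(17.5)))
E
```

```text
3.7 j [-0.66  0.32  1.23  0.    1.59 -0.97] F [0.5 0.1 0.9] w 0.0855
dr [-0.1, -0.2, 0.0] xyz [-1.65, -0.13, 4.0]
dr [-0.1, -0.2, 0.0] xyz [-1.66, -0.12, 7.4]
```

play_rows:
  dr:
    - [0,0,0]
    - [0,0,0]
    - [0,0,0]
    - [0,0,0]
    - [0,0,0]
    - [0,0,0]
    - [0,0,0]
    - [0,0,0]
  xyz:
    - [-1.65,-0.12,1]
    - [-1.65,-0.12,3]
    - [-1.65,-0.12,5]
    - [-1.65,-0.12,6.5]
    - [-1.65,-0.12,7.4]
    - [-1.65,-0.12,7.4]
    - [-1.65,-0.12,7.4]
    - [-1.65,-0.12,7.4]
  grip: [0,0,0,0,0,120,255,255]
  squeeze: 60

```text
clock: 4.7
eef_pos: [0.5079, -0.3619, 0.089]
orientation: [0.591, 0.807, 0.0, 0.001]
force: [-0.3, -1.0, 0.2]
grip_width: 0.032
grasp_force: 0.0
```

play_rows:
  dr:
    - [0,0,0]
    - [0,0,0]
    - [0,0,0]
    - [0,0,0]
  xyz:
    - [0,0,0]
    - [0,0,0]
    - [0,0,0]
    - [0,0,0]
  grip: [255,255,255,255]

```text
clock: 5.2
eef_pos: [0.5078, -0.3619, 0.0888]
orientation: [0.591, 0.807, -0.0, 0.001]
force: [-1.1, -0.4, 5.3]
grip_width: 0.0191
grasp_force: 59.9
```

```bash
python3 - <<'E'
from h import *
ex=np.array([np.cos(np.radians(2.05)),np.sin(np.radians(2.05)),0]);ey=np.array([-ex[1],ex[0],0]);B=np.array([.5789,-.0207,0])
s=manip.observe();h=s['eef_pos'][2]; print('h',h)
pos=lambda x,y,z:B+x*ex+y*ey+[0,0,z+h]
go((s['eef_pos']+[0,0,.08],down(17.5)),(pos(.008,.075,.09),down(92.05)),(pos(.008,.083,.037),down(92.05)))
E
```

```text
h 0.08883181468739423
5.2 j [-0.68  0.41  1.27 -0.    1.46 -0.98] F [-1.1 -0.4  5.3] w 0.0191
dr [0.0, 0.1, 0.0] xyz [-0.01, 0.01, -8.0]
dr [-0.0, 0.1, -74.5] xyz [37.4, 19.84, -9.03]
dr [-0.0, 0.1, -74.5] xyz [38.18, 20.05, -3.73]
```

play_rows:
  dr:
    - [0,0,0]
    - [0,0,0]
    - [0,0,-5]
    - [0,0,-15]
    - [0,0,-25]
    - [0,0,-35]
    - [0,0,-45]
    - [0,0,-55]
  xyz:
    - [0,0,-3]
    - [0,0,-8]
    - [4,2,-9.5]
    - [9,5,-10]
    - [14,8,-10]
    - [19,10,-10]
    - [24,12.5,-10]
    - [29,15,-10]
  grip: [255,255,255,255,255,255,255,255]

```text
clock: 6.2
eef_pos: [0.5625, -0.0379, 0.1865]
orientation: [0.149, 0.989, 0.0, -0.001]
force: [0.9, -0.8, -3.6]
grip_width: 0.0192
grasp_force: 59.4
```

```bash
cat >> h.py <<'E'
ex=np.array([np.cos(np.radians(2.05)),np.sin(np.radians(2.05)),0]);ey=np.array([-ex[1],ex[0],0]);B=np.array([.5789,-.0207,0]);H=.0888
bp=lambda x,y,z:(B+x*ex+y*ey+[0,0,z+H],down(92.05))
E
python3 - <<'E'
from h import *
go(bp(.008,.09,.09),bp(.008,.09,.037))
E
```

```text
6.2 j [-0.13  0.18  1.35  0.    1.61 -1.4 ] F [ 0.9 -0.8 -3.6] w 0.0192
dr [0.0, -0.2, -19.2] xyz [1.15, 10.89, 0.77]
dr [0.0, -0.2, -19.2] xyz [1.13, 10.89, 6.07]
```

play_rows:
  dr:
    - [0,0,-6]
    - [0,0,-12]
    - [0,0,-19.2]
    - [0,0,-19.2]
    - [0,0,-19.2]
    - [0,0,-19.2]
  xyz:
    - [0.4,4,0]
    - [0.8,8,0]
    - [1.1,10.9,0]
    - [1.1,10.9,0]
    - [1.1,10.9,2]
    - [1.1,10.9,2]
  grip: [255,255,255,255,255,255]

```text
clock: 6.95
eef_pos: [0.584, 0.0666, 0.1652]
orientation: [-0.014, 1.0, -0.0, -0.003]
force: [0.0, -0.9, -2.4]
grip_width: 0.0193
grasp_force: 59.5
```

```bash
python3 - <<'E'
from h import *
go(bp(.008,.09,.0375),bp(.008,-.125,.0375))
for n in ('top','scene'):
    im,d=viewer.grab_frame(n);np.savez(n+'1.npz',im=im,d=d);P=cloud(n,d.astype(float)).reshape(-1,3)
    s=manip.observe();c=np.array(s['eef_pos'])
    m=(np.abs(P[:,0]-c[0])<.09)&(np.abs(P[:,1]-c[1])<.04)&(P[:,2]>.064)&(P[:,2]<c[2]-.002)
    Q=P[m];print(n,len(Q),c.round(4),np.round(Q.min(0),4),np.round(Q.max(0),4))
    cv2.imwrite(f'pics/{n}1.png',cv2.resize(im[...,::-1][100:292,128:384],(800,600)))
E
```

```text
6.95 j [ 0.05  0.26  1.3  -0.    1.59 -1.55] F [ 0.  -0.9 -2.4] w 0.0193
dr [-0.0, -0.3, -0.4] xyz [-0.0, 0.3, 3.89]
dr [-0.0, -0.3, -0.4] xyz [-0.16, -21.2, 3.9]
top 90 [0.5846 0.0666 0.1667] [0.5166 0.0521 0.0757] [0.5842 0.0708 0.1642]
scene 1258 [0.5852 0.0667 0.1678] [0.516  0.0587 0.0749] [0.6489 0.0806 0.1656]
```

View pics/scene1.png

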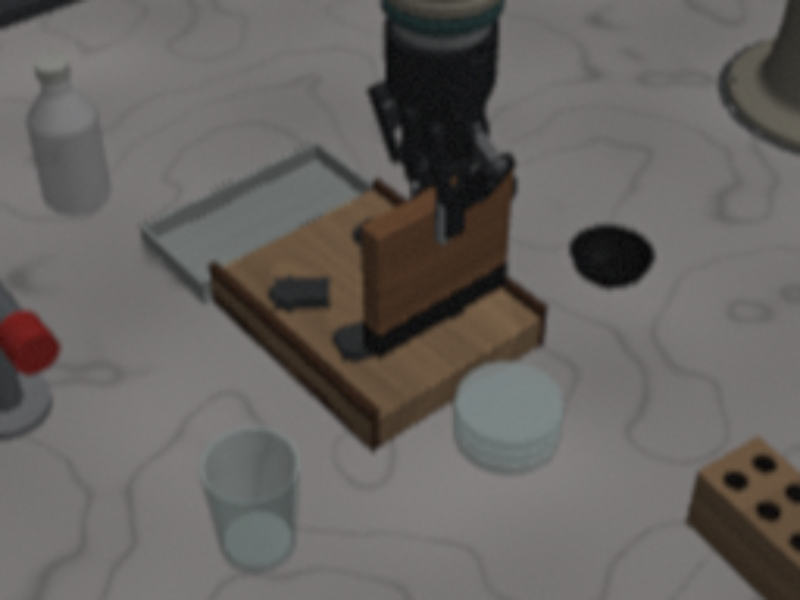

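The scene crop shows the scraper held level and upright (px 360–515, 180–350) over the dishes end of the board. It is behind the chips and clear of the dishes. Lowering.

play_rows:
  dr:
    - [0,0,0]
    - [0,0,0]
    - [0,0,0]
    - [0,0,0]
    - [0,0,0]
  xyz:
    - [0,0.2,1.5]
    - [0,0.2,3]
    - [0,0.2,4]
    - [0,0.2,4.1]
    - [0,0.2,4.1]
  grip: [255,255,255,255,255]

```text
clock: 7.68
eef_pos: [0.5856, 0.0694, 0.1274]
orientation: [-0.015, 1.0, 0.0, 0.0]
force: [0.2, 0.7, -3.4]
grip_width: 0.0189
grasp_force: 59.7
```

```bash
python3 - <<'E'
from h import *
go(bp(.008,.09,.037),bp(.008,-.125,.037))
E
```

```text
7.67 j [ 0.06  0.29  1.35  0.    1.51 -1.55] F [ 0.2  0.7 -3.4] w 0.0189
dr [0.0, 0.0, -0.3] xyz [0.19, 0.02, 0.16]
dr [0.0, 0.0, -0.3] xyz [0.07, -21.48, 0.16]
```

play_rows:
  dr:
    - [0,0,0]
    - [0,0,0]
    - [0,0,0]
    - [0,0,0]
    - [0,0,0]
    - [0,0,0]
    - [0,0,0]
    - [0,0,0]
  xyz:
    - [0.15,0,0.15]
    - [0.15,-1,0.2]
    - [0.15,-2,0.2]
    - [0.15,-3,0.2]
    - [0.15,-4,0.2]
    - [0.15,-5,0.2]
    - [0.15,-6,0.2]
    - [0.15,-7,0.2]
  grip: [255,255,255,255,255,255,255,255]

```text
clock: 8.68
eef_pos: [0.5861, -0.0012, 0.1252]
orientation: [-0.015, 1.0, 0.0, 0.0]
force: [-0.5, 1.1, -2.5]
grip_width: 0.0192
grasp_force: 59.8
```

play_rows:
  dr:
    - [0,0,0]
    - [0,0,0]
    - [0,0,0]
    - [0,0,0]
    - [0,0,0]
    - [0,0,0]
    - [0,0,0]
  xyz:
    - [0,-1,0]
    - [0,-2,0]
    - [0,-3,0]
    - [0,-4,0]
    - [0,-5,0]
    - [0,-6,0]
    - [0,-7,0]
  grip: [255,255,255,255,255,255,255]

```text
clock: 9.55
eef_pos: [0.5881, -0.0714, 0.125]
orientation: [-0.015, 1.0, -0.0, -0.0]
force: [0.1, 1.7, -2.2]
grip_width: 0.0189
grasp_force: 59.7
```

```bash
python3 - <<'E'
from h import *
go(bp(.008,-.125,.037))
im,d=viewer.grab_frame('scene')
cv2.imwrite('pics/s2.png',cv2.resize(im[...,::-1][100:292,128:384],(800,600)))
E
```

```text
9.55 j [-0.18  0.3   1.34 -0.    1.51 -1.78] F [ 0.1  1.7 -2.2] w 0.0189
dr [-0.0, -0.0, -0.3] xyz [-0.1, -7.4, -0.08]
```

View pics/s2.png

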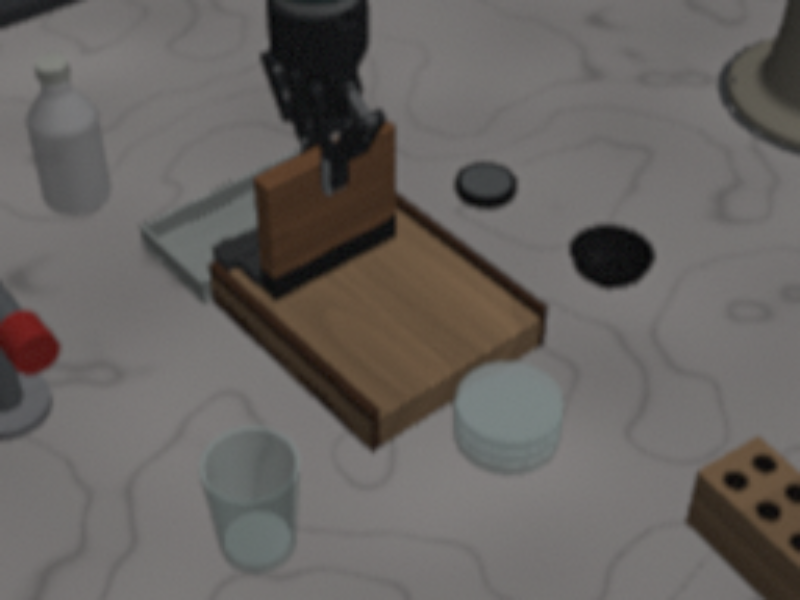

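The board behind the scraper is bare. The chips are bunched ahead of it, with one showing at the +x corner (px 240, 255). Continuing over the end.

play_rows:
  dr:
    - [0,0,0]
    - [0,0,0]
    - [0,0,0]
    - [0,0,0]
    - [0,0,0]
    - [0,0,0]
    - [0,0,0]
    - [0,0,0]
  xyz:
    - [-0.1,-1,0]
    - [-0.2,-2,0]
    - [-0.3,-3,0]
    - [-0.3,-4,0]
    - [-0.3,-5,0]
    - [-0.3,-6,0]
    - [-0.3,-7,0]
    - [-0.3,-7.5,0]
  grip: [255,255,255,255,255,255,255,255]

```text
clock: 10.6
eef_pos: [0.5933, -0.1463, 0.1251]
orientation: [-0.015, 1.0, -0.0, 0.0]
force: [0.5, -0.1, -3.9]
grip_width: 0.0191
grasp_force: 59.7
```

```bash
python3 - <<'E'
from h import *
go(bp(.008,-.125,.037))
im,d=viewer.grab_frame('scene');im2,_=viewer.grab_frame('top')
cv2.imwrite('pics/s3.png',cv2.resize(np.hstack([im[100:250,168:318],im2[130:280,230:380]])[...,::-1],(800,400)))
E
```

```text
10.6 j [-0.3   0.35  1.28 -0.    1.52 -1.9 ] F [ 0.5 -0.1 -3.9] w 0.0191
dr [-0.0, 0.0, -0.4] xyz [0.19, 0.1, -0.07]
```

View pics/s3.png

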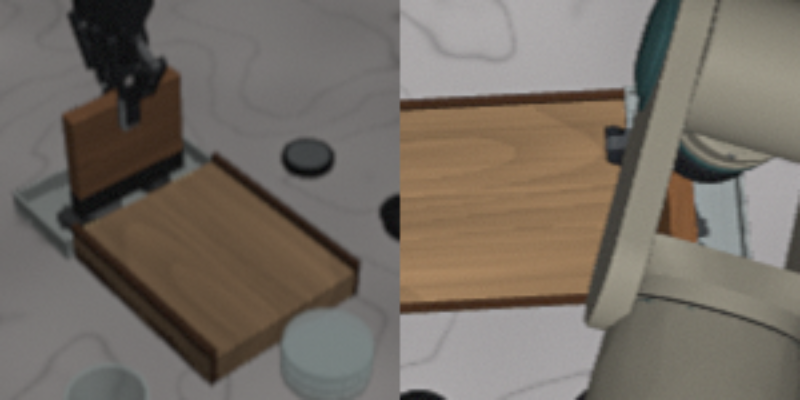

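One chip still overlaps the board's end (top crop px 615, 145), and dark pieces show behind the scraper's edge. I'll lift it and look.

play_rows:
  dr:
    - [0,0,0]
    - [0,0,0]
    - [0,0,0]
    - [0,0,0]
    - [0,0,0]
    - [0,0,0]
    - [0,0,0]
    - [0,0,0]
  xyz:
    - [0,0,-2]
    - [0,0,-4]
    - [0,0,-6]
    - [0,5,-6]
    - [0,10,-6]
    - [0,15,-6]
    - [0,20,-6]
    - [0,20,-6]
  grip: [255,255,255,255,255,255,255,255]

```text
clock: 11.7
eef_pos: [0.5873, 0.0582, 0.187]
orientation: [-0.018, 1.0, 0.001, 0.001]
force: [-0.3, -0.4, -2.7]
grip_width: 0.0187
grasp_force: 60.6
```

```bash
python3 - <<'E'
from h import *
go(bp(.008,.09,.09))
im,d=viewer.grab_frame('scene');im2,d2=viewer.grab_frame('top')
np.savez('t3.npz',im=im2,d=d2)
cv2.imwrite('pics/s4.png',cv2.resize(np.hstack([im[100:250,158:308],im2[130:280,230:380]])[...,::-1],(800,400),interpolation=cv2.INTER_CUBIC))
P=cloud('top',d2.astype(float));q=(P-B)@np.stack([ex,ey,[0,0,1]],1)
g=im2.max(2)
m=((np.abs(q[...,0])<.1)&(q[...,1]<-.08)&(q[...,1]>-.22)&(g<75)&(q[...,2]>0)).astype(np.uint8)
k,l,st,c=cv2.connectedComponentsWithStats(m)
for i in range(1,k):
    if st[i,4]>20: a=q[l==i];print(st[i,4],a.min(0).round(3),a.max(0).round(3),a.mean(0).round(3))
E
```

```text
11.7 j [ 0.04  0.25  1.27  0.    1.62 -1.57] F [-0.3 -0.4 -2.7] w 0.0187
dr [0.1, 0.1, -0.0] xyz [0.32, 1.15, 0.82]
32 [ 0.084 -0.106  0.036] [ 0.091 -0.08   0.047] [ 0.086 -0.092  0.043]
317 [ 0.014 -0.164  0.009] [ 0.077 -0.12   0.044] [ 0.044 -0.141  0.027]
207 [-0.054 -0.176  0.004] [-0.012 -0.13   0.02 ] [-0.033 -0.153  0.015]
215 [-0.082 -0.205  0.003] [-0.048 -0.152  0.023] [-0.066 -0.177  0.017]
29 [-0.093 -0.107  0.04 ] [-0.088 -0.081  0.047] [-0.091 -0.095  0.044]
```

View pics/s4.png

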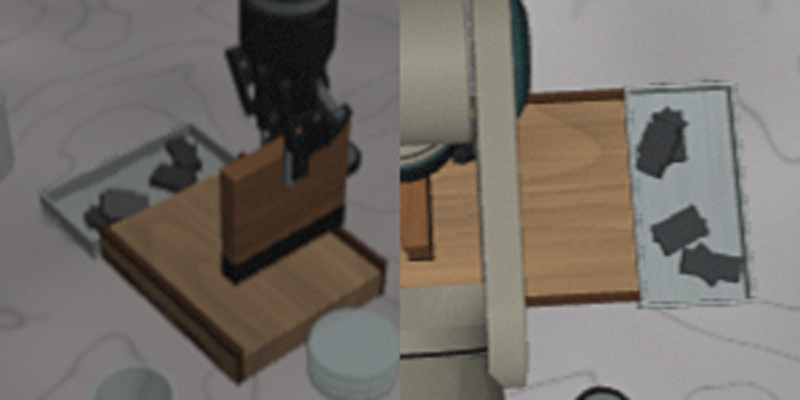

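All four chips now lie inside the tray: one pair overlaps (crop px 660, 142) and two lie at (680, 230) and (710, 263). I'll check how the overlapping pair rests.

```bash
python3 - <<'E'
from h import *
z=np.load('t3.npz');im2=z['im'];P=cloud('top',z['d'].astype(float));q=(P-B)@np.stack([ex,ey,[0,0,1]],1)
m=(q[...,0]>.014)&(q[...,0]<.078)&(q[...,1]<-.11)&(q[...,1]>-.17)&(im2.max(2)<80)
a=q[m]
for y0 in np.arange(-.17,-.11,.01):
    b=a[(a[:,1]>=y0)&(a[:,1]<y0+.01)]
    if len(b): print(round(y0,3),len(b),np.percentile(b[:,2],[5,50,95]).round(3),b[:,0].min().round(3),b[:,0].max().round(3))
# rack plan
a=-4.16;u=np.array([np.cos(np.radians(a)),np.sin(np.radians(a)),0]);K=np.array([.4990,.3595,0])
r0=K+u*.10
go((np.array([.56,.2,.23]),down(45)),(r0+[0,0,.20],down(a)))
E
```

```text
-0.17 14 [0.013 0.015 0.017] 0.032 0.074
-0.16 59 [0.013 0.023 0.041] 0.029 0.077
-0.15 85 [0.015 0.034 0.039] 0.02 0.077
-0.14 103 [0.023 0.028 0.033] 0.014 0.073
-0.13 58 [0.017 0.021 0.026] 0.017 0.057
-0.12 2 [0.018 0.018 0.018] 0.026 0.029
11.8 j [ 0.03  0.25  1.27 -0.    1.62 -1.57] F [-0.3 -0.7 -4. ] w 0.0194
dr [0.0, 0.1, 46.8] xyz [2.28, 14.59, -4.35]
dr [0.1, 0.1, 96.0] xyz [-2.06, 29.68, -1.35]
```

play_rows:
  dr:
    - [0,0,0]
    - [0,0,8]
    - [0,0,17]
    - [0,0,26]
    - [0,0,35]
    - [0,0,44]
    - [0,0,52]
    - [0,0,60]
  xyz:
    - [0,0,-2]
    - [1,3,-4.3]
    - [1.5,6,-4.3]
    - [2,9,-4.3]
    - [2.2,12,-4.3]
    - [2.2,15,-4.3]
    - [1.5,18,-4.3]
    - [0.5,21,-4.3]
  grip: [255,255,255,255,255,255,255,255]

```text
clock: 12.8
eef_pos: [0.5767, 0.2638, 0.2291]
orientation: [0.49, 0.872, 0.0, 0.0]
force: [0.2, -0.4, -4.0]
grip_width: 0.0193
grasp_force: 60.8
```

```bash
cat >> h.py <<'E'
RA=-4.16;ru=np.array([np.cos(np.radians(RA)),np.sin(np.radians(RA)),0]);K=np.array([.4990,.3595,0]);Z=np.array([0,0,1.])
def lean(off=0,up=0,th=25):
    t=np.radians(th);C=K+ru*(.030+.060*np.tan(t)+off)+Z*up
    w=-np.sin(t)*ru+np.cos(t)*Z
    return C+.010*(np.cos(t)*ru+np.sin(t)*Z)+w*.0888, down(RA,th,RA)
E
python3 - <<'E'
from h import *
go((K+ru*.10+Z*.21,down(RA)),lean(.04,.06),lean())
E
```

```text
12.8 j [ 0.37  0.37  1.05 -0.    1.73 -0.18] F [ 0.2 -0.4 -4. ] w 0.0193
dr [0.1, 0.0, 35.5] xyz [6.41, 6.48, 1.91]
dr [-24.1, -7.7, 35.0] xyz [8.19, 4.0, 8.44]
dr [-24.1, -7.7, 35.0] xyz [10.51, 0.73, 14.44]
```

play_rows:
  dr:
    - [0,0,8]
    - [0,0,17]
    - [0,0,26]
    - [0,0,35.5]
    - [0,0,35.5]
    - [0,0,35.5]
  xyz:
    - [2,2,0]
    - [4,4,0]
    - [6,6,0]
    - [7.5,7,0]
    - [7.5,7,0]
    - [7.5,7,0]
  grip: [255,255,255,255,255,255]

```text
clock: 13.55
eef_pos: [0.5966, 0.3634, 0.2284]
orientation: [0.729, 0.684, 0.0, 0.0]
force: [0.1, -0.4, -2.9]
grip_width: 0.0188
grasp_force: 60.8
```

```bash
python3 - <<'E'
from h import *
go(lean(.04,.06),lean(.02,.02),lean())
E
```

```text
13.55 j [ 0.49  0.57  0.78 -0.    1.79  0.56] F [ 0.1 -0.4 -2.9] w 0.0188
dr [-25.0, -0.1, 0.5] xyz [-1.07, -2.77, 8.37]
dr [-25.0, -0.1, 0.5] xyz [-1.05, -4.77, 12.37]
dr [-25.0, -0.1, 0.5] xyz [-1.04, -6.77, 14.37]
```

play_rows:
  dr:
    - [-8,0,0]
    - [-16,0,0.5]
    - [-25,0,0.5]
    - [-25,0,0.5]
    - [-25,0,0.5]
    - [-25,0,0.5]
  xyz:
    - [-0.3,-1,1]
    - [-0.7,-2,2]
    - [-1,-2.8,4]
    - [-1,-2.8,6]
    - [-1,-2.8,8.3]
    - [-1,-2.8,8.3]
  grip: [255,255,255,255,255,255]

```text
clock: 14.3
eef_pos: [0.5675, 0.3553, 0.1433]
orientation: [0.716, 0.664, 0.146, 0.158]
force: [-1.0, 0.0, -4.5]
grip_width: 0.0189
grasp_force: 60.9
```

```bash
python3 - <<'E'
from h import *
go(lean(.02,.02),lean(.02,.004),lean(.02,0),lean())
im,d=viewer.grab_frame('scene')
cv2.imwrite('pics/s5.png',cv2.resize(im[...,::-1][170:362,256:512],(800,600)))
P=cloud('scene',d.astype(float)).reshape(-1,3);q=(P-K)@np.stack([ru,np.cross(Z,ru),Z],1)
m=(q[:,0]>.04)&(q[:,0]<.16)&(np.abs(q[:,1])<.08)&(q[:,2]>.03);a=q[m];print(len(a),a.min(0).round(3),a.max(0).round(3))
E
```

```text
14.3 j [ 0.62  0.27  1.39 -0.3   1.16  0.77] F [-1.   0.  -4.5] w 0.0189
dr [-0.2, 0.1, -0.1] xyz [-0.08, -3.36, 2.71]
dr [-0.2, 0.1, -0.1] xyz [-0.08, -4.03, 4.16]
dr [-0.2, 0.1, -0.1] xyz [-0.08, -4.2, 4.52]
dr [-0.2, 0.1, -0.1] xyz [-0.08, -6.01, 3.68]
4876 [ 0.04  -0.063  0.034] [0.16  0.069 0.295]
```

View pics/s5.png

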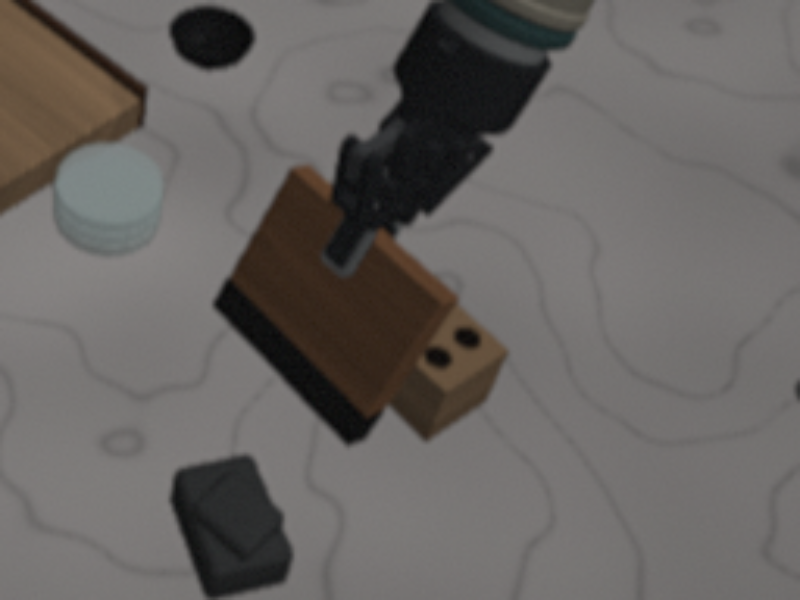

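The crop shows the tilted scraper (px 215–455, 165–440) hanging parallel to the rack, on its far side and clear of the specimen lump. Lowering to just above the bench.

play_rows:
  dr:
    - [0,0,0]
    - [0,0,0]
    - [0,0,0]
    - [0,0,0]
    - [0,0,0]
    - [0,0,0]
    - [0,0,0]
  xyz:
    - [0,-1.5,1]
    - [-0.1,-3.3,2.7]
    - [-0.1,-3.7,3.4]
    - [-0.1,-3.9,4]
    - [-0.1,-4.05,4.2]
    - [-0.1,-4.05,4.2]
    - [-0.1,-4.05,4.2]
  grip: [255,255,255,255,255,255,255]

```text
clock: 15.22
eef_pos: [0.5489, 0.3573, 0.0906]
orientation: [0.716, 0.664, 0.148, 0.158]
force: [-0.6, 0.8, -3.1]
grip_width: 0.0189
grasp_force: 60.9
```

```bash
python3 - <<'E'
from h import *
go(lean(.02,0),lean(0.003,.0005),lean(0,0),lean(-.003,.0))
print(np.round(manip.observe()['eef_pos'],4), lean(.02,0)[0].round(4))
E
```

```text
15.22 j [ 0.64  0.28  1.49 -0.32  1.06  0.83] F [-0.6  0.8 -3.1] w 0.0189
dr [0.0, -0.1, -0.1] xyz [-0.15, -0.28, 0.52]
dr [0.0, -0.1, -0.1] xyz [-0.15, -1.8, -0.25]
dr [0.0, -0.1, -0.1] xyz [-0.15, -2.1, -0.33]
dr [0.0, -0.1, -0.1] xyz [-0.15, -2.37, -0.45]
[0.5489 0.3573 0.0906] [0.5484 0.3559 0.0847]
```

play_rows:
  dr:
    - [0,0,0]
    - [0,0,0]
    - [0,0,0]
    - [0,0,0]
    - [0,0,0]
    - [0,0,0]
  xyz:
    - [-0.1,-0.5,0]
    - [-0.1,-1,-0.1]
    - [-0.1,-1.4,-0.2]
    - [-0.1,-1.8,-0.25]
    - [-0.1,-1.8,-0.25]
    - [-0.1,-1.8,-0.25]
  grip: [255,255,255,255,255,255]

```text
clock: 15.98
eef_pos: [0.5311, 0.3576, 0.0848]
orientation: [0.716, 0.664, 0.148, 0.158]
force: [-1.3, 0.5, -1.9]
grip_width: 0.0192
grasp_force: 61.1
```

```bash
python3 - <<'E'
from h import *
go(lean(.003,0),lean(0,0),lean(-.003,.0))
s=manip.observe();print(np.round(s['eef_pos'],4), lean()[0].round(4))
E
```

```text
15.97 j [ 0.66  0.25  1.53 -0.33  1.05  0.85] F [-1.3  0.5 -1.9] w 0.0192
dr [0.0, -0.1, -0.1] xyz [-0.04, 0.02, 0.03]
dr [0.0, -0.1, -0.1] xyz [-0.04, -0.25, -0.1]
dr [0.0, -0.1, -0.1] xyz [-0.04, -0.52, -0.23]
[0.5311 0.3576 0.0848] [0.5284 0.3574 0.0847]
```

play_rows:
  dr:
    - [0,0,0]
    - [0,0,0]
    - [0,0,0]
  xyz:
    - [0,-0.02,0.05]
    - [0,-0.04,0.1]
    - [0,-0.04,0.1]
  grip: [255,255,255]

```text
clock: 16.35
eef_pos: [0.5313, 0.3578, 0.0847]
orientation: [0.716, 0.664, 0.148, 0.158]
force: [-5.1, -0.7, 5.6]
grip_width: 0.0192
grasp_force: 62.5
```

play_rows:
  dr:
    - [0,0,0]
    - [0,0,0]
    - [0,0,0]
  xyz:
    - [0,-0.09,-0.04]
    - [0,-0.18,-0.08]
    - [0,-0.18,-0.08]
  grip: [255,255,255]

```text
clock: 16.73
eef_pos: [0.5302, 0.3577, 0.0845]
orientation: [0.715, 0.664, 0.149, 0.159]
force: [3.3, -0.4, 2.3]
grip_width: 0.0191
grasp_force: 61.4
```

```bash
python3 - <<'E'
from h import *
go(lean(.003,0),lean(0,0),lean(-.003,.0))
im,d=viewer.grab_frame('scene');P=cloud('scene',d.astype(float)).reshape(-1,3);q=(P-K)@np.stack([ru,np.cross(Z,ru),Z],1)
m=(q[:,0]>.035)&(q[:,0]<.12)&(np.abs(q[:,1])<.06)&(q[:,2]>.03)&(q[:,2]<.075);a=q[m]
n,c=None,a.mean(0);n=np.linalg.svd(a-c)[2][2] if len(a)<6000 else None
print(len(a),n,c, 'far face offset at z=60 from rack face minus thickness', c[0]-(n[2]*(.06-c[2]))/n[0]-.03-.02/abs(n[0]))
E
```

```text
16.73 j [ 0.66  0.25  1.54 -0.33  1.04  0.86] F [ 3.3 -0.4  2.3] w 0.0191
dr [0.2, -0.1, -0.1] xyz [-0.05, 0.12, 0.03]
dr [0.2, -0.1, -0.1] xyz [-0.05, -0.15, -0.09]
dr [0.2, -0.1, -0.1] xyz [-0.05, -0.42, -0.22]
1124 [ 0.89939734 -0.00227337  0.43712614] [0.05657137 0.00269671 0.05291172] far face offset at z=60 from rack face minus thickness 0.0008892012242217584
```

play_rows:
  dr:
    - [0,0,0]
    - [0,0,0]
    - [0,0,0]
    - [0,0,0]
    - [0,0,0]
    - [0,0,0]
  xyz:
    - [0,0,0]
    - [0,0,0]
    - [0,0,0]
    - [0,0,0]
    - [0,0,0]
    - [0,0,0]
  grip: [190,185,175,165,150,150]
  squeeze: 20

```text
clock: 17.52
eef_pos: [0.5292, 0.3576, 0.0835]
orientation: [0.716, 0.664, 0.148, 0.158]
force: [-0.7, -0.5, -0.1]
grip_width: 0.0352
grasp_force: 0.0
```

```bash
cat > chk.py <<'E'
from h import *
im,d=viewer.grab_frame('scene');P=cloud('scene',d.astype(float)).reshape(-1,3);q=(P-K)@np.stack([ru,np.cross(Z,ru),Z],1)
m=(q[:,0]>.035)&(q[:,0]<.12)&(np.abs(q[:,1])<.06)&(q[:,2]>.03)&(q[:,2]<.075);a=q[m];c=a.mean(0);n=np.linalg.svd(a-c)[2][2]
print(len(a),'n',n,'tilt',np.degrees(np.arctan2(abs(n[2]),abs(n[0]))),'gap', c[0]-(n[2]*(.06-c[2]))/n[0]-.03-.02/abs(n[0]))
s=manip.observe();print(s['force'],s['grip_width'],s['grasp_force'])
E
python3 chk.py
```

```text
1179 n [8.90551677e-01 2.85988075e-04 4.54881995e-01] tilt 27.057343027816344 gap -0.0016088109839798963
[ 0.97177039 -0.72000633  0.92534778] 0.03513071096343702 0.0
```

Released, and it is leaning at about 27° against the rack. Retracting along the tool axis.

play_rows:
  dr:
    - [0,0,0]
    - [0,0,0]
    - [0,0,0]
    - [0,0,0]
    - [0,0,0]
    - [0,0,0]
    - [0,0,0]
    - [0,0,0]
  xyz:
    - [0,0,-1]
    - [0,0,-2]
    - [0,0,-3.5]
    - [0,0,-5]
    - [0,0,-7.5]
    - [0,0,-10]
    - [0,0,-13]
    - [0,0,-15]
  grip: [150,150,150,150,150,150,150,150]

```text
clock: 18.58
eef_pos: [0.4654, 0.3624, 0.2221]
orientation: [0.715, 0.664, 0.149, 0.158]
force: [-0.2, -0.0, -0.2]
grip_width: 0.035
grasp_force: 0.0
```

```bash
python3 chk.py; python3 - <<'E'
from h import *
im,d=viewer.grab_frame('scene');cv2.imwrite('pics/s6.png',cv2.resize(im[...,::-1],(800,600)))
E
```

```text
1169 n [8.87891526e-01 7.49423472e-04 4.60052254e-01] tilt 27.390487722397133 gap -0.0017639010392477908
[-0.53808468  1.29440494  2.8552005 ] 0.035167637273976676 0.0
```

View pics/s6.png

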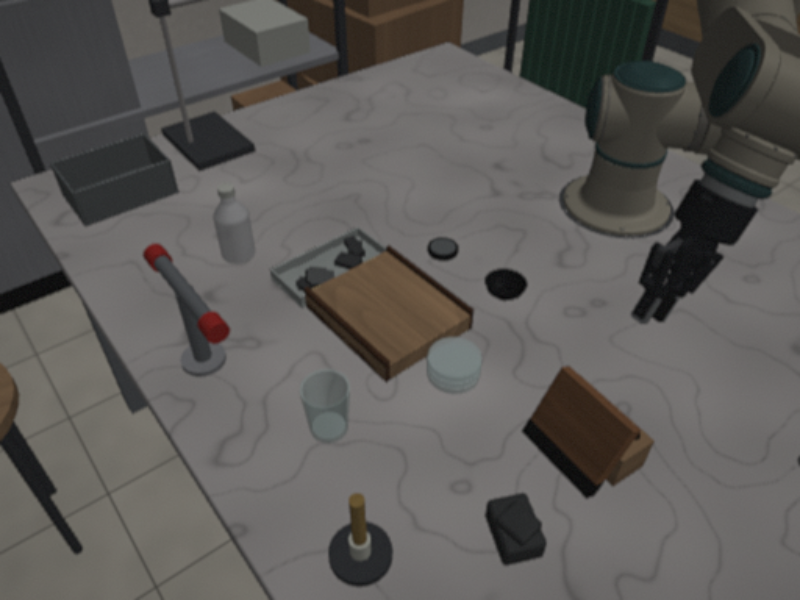

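The chips are in the tray (px 300–365, 240–290) and the board is bare. The scraper leans on the rack (525–640, 370–495), the bystanders have not moved and the arm is clear.

```bash
python3 -c "
from rig import manip
print(manip.hand_in())"
```

```text
the job is handed in; nothing more can be done
None
```

The job is done and handed in: all four chips are in the tray, the scraper stands on its rubber edge leaning about 27° against the rack's far (+x) long side, and the other things on the bench look unmoved in the last picture.

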